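# Fit the air filters in the boiler's filter box

### The job

Fit the new filter cassettes in the boiler's air filter box: slide the keeper back, swing the latch aside, raise the lid until it stands fully open, and lay every cassette that is on the bench flat in the box, rib up. Then hook the pole into the ring eye of the open lid and swing the lid all the way shut with it, lay the pole back on its wooden rest, and fasten the box again, latch first and then the keeper, both fully home. Leave the spray can, spanner and pipe tee where they are.

Things in the scene. Friction and masses are not known exactly. Their poses are not given: they have to be found in the camera images.
- filter_box: fixed white box, 150 (its x) x 320 (y) x 120 mm high, open top under the lid; origin at the centre of its underside on the bench, z up. Inner space 138 x 308 mm, inner floor 60 mm above the bench (cassettes fit 8 mm under the shut lid). A solid grey ledge in front, 120 mm high, x = -75 to -215 mm, 260 mm wide, carries latch and keeper. Lid hinged at the back (+x)
- keeper (a joint): slide of the steel keeper block on the ledge (50 x 18 x 20 mm), m: 0 = home, its end beside the latch's tail so that the latch can turn no more than 0.1 rad; 0.028 = fully back, latch free (from about 0.015). It slides back along the box's -x, about 2 N, and stays where it is left
- keeper_knob (a point): middle of the gripping part of the keeper's upright round knob, diameter 14 mm, height 36 mm, this point 18 mm above the keeper block and 18 mm below the knob's top; it moves with the keeper, from box (-176, 20) mm home to (-204, 20) mm back, 158 mm above the bench
- latch (a joint): angle of the turn latch, rad: 0 = nose to the box's +x, 25 mm over the lid's front edge, holding the lid down; 1.57 = fully aside, nose to -y, lid free (clear of it above about 1.25). The angle grows clockwise seen from above, about a vertical pivot; about 2 N at the knob; stays where it is left
- latch_knob (a point): middle of the upright round knob on the latch's tail, diameter 14, height 36 mm, 43 mm from the pivot, away from the nose, 158 mm above the bench: on the pivot's -x side (box frame) at angle 0, on its +y side at 1.57. 18 mm above the flat latch bar (8 mm thick, 12 mm wide)
- latch_pivot (a point): point on the latch's vertical pivot axis at the height of latch_knob; fixed, box (-95, 0) mm
- lid (a joint): angle of the lid, rad: 0 = shut, 1.7 = fully open (leaning a little back). Stiff hinge: the lid (0.4 kg, 150 x 320 x 8 mm) stays at any angle; lifting takes about 5 to 6 N at the handle, pulling shut 2 to 4 N at the ring eye
- lid_hinge (a point): middle of the lid's hinge axis, which runs along the box's y through the back top edge; fixed, box (75, 0) mm, 120 mm above the bench
- lid_handle (a point): middle of the bar handle on the lid's outer face: round bar 12 mm thick, 90 mm long, parallel to the hinge, its axis 38 mm above the face, 135 mm from the hinge line, 15 mm from the front edge, at box y = 95 mm. Its frame turns with the lid (x from front edge to hinge, y along the hinge, z out of the outer face)
- lid_eye (a point): centre of the steel ring eye on the lid's outer face, 173 mm from the hinge line (23 mm beyond the front edge) and 28 mm out from the outer face; hole axis along the hinge (y), hole 35 mm wide, ring wire 8 mm thick, 55 mm across outside; at box y = -80 mm. Frame turns with the lid
- pole: loose aluminium hook pole: square bar 340 mm long (its x), 14 x 14 mm, black sleeve at the middle for gripping, 0.2 to 0.33 kg, balanced within 15 mm of its middle; origin mid-length on its underside, z up as it lies. At its +x end a round steel prong 8 mm thick juts out sideways to its -y (axis at x = 163 mm, 7 mm above the underside, end 69 mm from the pole's centre line)
- pole_hook (a point): middle of the prong: pole frame (163, -36, 7) mm
- pole_rest: fixed wooden rest, origin at the centre of its underside: board 250 (its x) x 80 x 6 mm with two cross blocks, 30 mm long in x, at x = -110 and +110 mm, flat tops 30 mm above the bench with 10 mm high lips at both ends (68 mm between). The pole lies across both blocks along the rest's x, hook end to +x, and is gripped between them
- cassette0: loose grey filter cassette (two to four of these four identical ones are present): flat block 80 (its x) x 44 (its y) x 28 mm high with a grip rib 50 (x) x 12 (y) x 24 mm high along the middle of its top, 52 mm high in all, 0.08 to 0.17 kg; origin at the centre of its underside, z up out of the rib
- cassette1: loose grey filter cassette (two to four of these four identical ones are present): flat block 80 (its x) x 44 (its y) x 28 mm high with a grip rib 50 (x) x 12 (y) x 24 mm high along the middle of its top, 52 mm high in all, 0.08 to 0.17 kg; origin at the centre of its underside, z up out of the rib
- cassette2: loose grey filter cassette (two to four of these four identical ones are present): flat block 80 (its x) x 44 (its y) x 28 mm high with a grip rib 50 (x) x 12 (y) x 24 mm high along the middle of its top, 52 mm high in all, 0.08 to 0.17 kg; origin at the centre of its underside, z up out of the rib
- cassette3: loose grey filter cassette (two to four of these four identical ones are present): flat block 80 (its x) x 44 (its y) x 28 mm high with a grip rib 50 (x) x 12 (y) x 24 mm high along the middle of its top, 52 mm high in all, 0.08 to 0.17 kg; origin at the centre of its underside, z up out of the rib
- spray_can: bystander: standing aluminium spray can, 56 mm wide, 160 mm high; origin under its centre
- spanner: bystander: steel spanner lying on the bench; origin at its underside
- pipe_tee: bystander: copper pipe tee lying on the bench, 90 mm long; origin at its underside

How it is judged:
By the outcome, as a careful person would: the job done as asked, in the order asked, and still so for the second after the job is handed in, with the robot touching nothing.
Of cassette0, cassette1, cassette2, cassette3 only 2 to 4 are there at a start; the rules pass over those that are not, and their reading is None.
At some moment in a run one of cassette0, cassette1, cassette2, cassette3 may be knocked a few centimetres aside while the robot is not near it.
It also fails if it takes over 210 s, if anything falls off the work surface, if the arm or the gripper's body presses on something with over 40 N, if the wrist force passes 120 N, or if a joint passes its speed limit or range.

### The arm

A 6-joint arm with a two-finger parallel gripper is mounted at the origin on the work surface. World frame = base frame: x ahead of the robot, y to its left, z up, the work surface at z = 0. Lengths are in mm, angles in rad, forces in N, time in s.
With the tool pointing down it reaches from about 350 to 975 mm from the base axis. Payload 7.1 kg.
Tool frame: the origin (TCP) lies on the front face of the gripper's body, between the roots of the fingers; the fingertips stand 80 mm ahead of it and the grasp point (between the pads) lies 61 mm ahead of it (env.tips_ahead is the distance from the TCP to the fingertips, in mm); z points along the fingers, y is the direction in which the jaws open and shut (so a half turn about z gives the same grasp; the last joint's range is limited). The gripper opens to 88 mm and grips with 3 to 60 N. Pads are 20 mm wide; open, the fingers measure 115 mm over their backs; the gripper's body (75 mm by 178 mm) begins 61 mm behind the grasp point.
Start: joints at [1.313, 0.423, 1.63, -0, 1.089, -0.019], TCP at [147.804, 607.256, 302.675] pointing down, gripper open.
Joint ranges: [-3, 3], [-0.9, 2.11], [0.09, 2.58], [-1.31, 4.45], [0.11, 2.69], [-2.54, 2.54]. Speed limits (rad/s): [2.39, 2.39, 3.01, 3.14, 3.14, 3.14].

### API

Orientations are given as a unit quaternion [x, y, z, w].
In Python, from station import env, set_gripper, viewer, workorder gives the robot as it stands. Calls block until the motion is done:
- env.reach(position, orientation): joint-space move of the TCP to a pose.
- env.move_l(position, rot=None, rate=150, f_stop=None): straight line of the TCP; rot=None keeps the orientation; rate is the mean speed in mm/s. With f_stop (N) it stops when the force on the tool has changed by that much, and returns True; else False.
- env.move_joints(angles): joint-space move.
- set_gripper(opening): finger opening in mm; the grip force is fixed at half the most; returns when the fingers have stopped.
- env.hold(seconds).
- env.ik(position, orientation): joint angles nearest the present ones, or None.
- env.read_state(): the state.
- viewer.camera(name): name is "scene" or "top" or "wrist"; returns the picture (420x560x3 uint8, blue, green, red); there is no depth.
- viewer.camera_params(name): a dict with "fx", "fy", "cx", "cy" (pixels), "pose" (4x4, takes a point from camera to world coordinates); the wrist camera has in their place "tool_from_camera" (4x4, takes a point from camera to tool coordinates, whose origin is the TCP and whose axes are the flange's). Camera axes: x right, y up, looking along -z (the intrinsics and any distortion apply to the point x, -y, -z); pixel columns grow to the right and rows downward; lengths in mm; the calibration is good to about 2 mm. A picture is of the moment at which its call begins: read the wrist's pose just before it. camera_params takes no time and is no camera call.
A pose or a line that the arm cannot do raises env.IKError and nothing moves.
- workorder.sign_off(): hands the job in, once; it reports no verdict.
The state is a dict: "time_s": time; "qpos": joint angles; "dq": joint speeds; "tau": joint torques, N m; "tool_pos": TCP position; "orientation": TCP orientation; "force": force on the tool from outside, world axes, zero at the start; "wrist_torque": the same for the moment, N m; "width": finger opening in mm.
Only numpy, scipy, OpenCV 4.12 (cv2) and the standard library are available. Lean on these libraries where they do the work, as an engineer would, in place of code of your own. Each camera call takes 0.05 s, during which the arm holds its last target.

## Working session

There is one attempt and no reset: what is moved stays moved. The work goes in short steps, each a Python script; the robot and the scene stay as the last script left them, time stands still between calls to the robot, and variables do not carry over. Pictures are saved under pics/ and viewed, and the job is handed in when it is done.

```bash
ls; mkdir -p pics
python3 - <<'E'
from station import env,set_gripper,viewer,workorder
import cv2
for n in ["scene","top","wrist"]:
    cv2.imwrite(f"pics/a_{n}.png",viewer.camera(n)); print(n,viewer.camera_params(n))
s=env.read_state(); print({k:s[k] for k in s})
E
```

```text
pics
scene {'fx': 425.85774205628144, 'fy': 425.85774205628144, 'cx': 283.69426187583525, 'cy': 211.43810945485632, 'pose': array([[ 6.14343713e-01, -6.24265258e-01,  4.82570917e-01,
         1.16930979e+03],
       [ 7.89009069e-01,  4.80748373e-01, -3.82551554e-01,
        -5.18307673e+02],
       [ 6.81846101e-03,  6.15770972e-01,  7.87895690e-01,
         1.03818731e+03],
       [ 0.00000000e+00,  0.00000000e+00,  0.00000000e+00,
         1.00000000e+00]])}
top {'fx': 405.4368838923896, 'fy': 405.4368838923896, 'cx': 278.9483466433964, 'cy': 206.11137329440774, 'pose': array([[-1.00644319e-02,  9.82493559e-01, -1.86024498e-01,
         4.15130834e+02],
       [-9.99703567e-01, -5.76182466e-03,  2.36554482e-02,
        -4.91139499e+01],
       [ 2.21694849e-02,  1.86207433e-01,  9.82260305e-01,
         1.09761943e+03],
       [ 0.00000000e+00,  0.00000000e+00,  0.00000000e+00,
         1.00000000e+00]])}
wrist {'fx': 366.2774515809227, 'fy': 366.2774515809227, 'cx': 277.1233575012503, 'cy': 213.1618404049604, 'tool_from_camera': array([[-7.23769675e-04,  9.61839163e-01,  2.736145
[... 262 characters left out ...]

         1.00000000e+00]])}
{'time_s': 0.15, 'qpos': array([ 1.31297718e+00,  4.23682076e-01,  1.63053299e+00, -1.62203833e-05,
        1.08861152e+00, -1.90150439e-02]), 'dq': array([ 0.00114407, -0.00136087, -0.00149124, -0.00146023,  0.00110454,
       -0.00106308]), 'tau': array([-6.59663910e-04, -5.44984245e+01, -2.73918825e+01,  6.42541191e-02,
        2.04334996e-02, -3.64065215e-05]), 'tool_pos': array([147.73474149, 606.92281964, 302.06245457]), 'orientation': array([ 1.19114778e-01,  9.92880299e-01, -6.12056779e-04, -7.80118105e-05]), 'force': array([ 0.64325006,  0.00906704, -0.37894057]), 'wrist_torque': array([ 0.04798421, -0.00535966, -0.00450685]), 'width': 87.82011768504567}
```

View pics/a_scene.png

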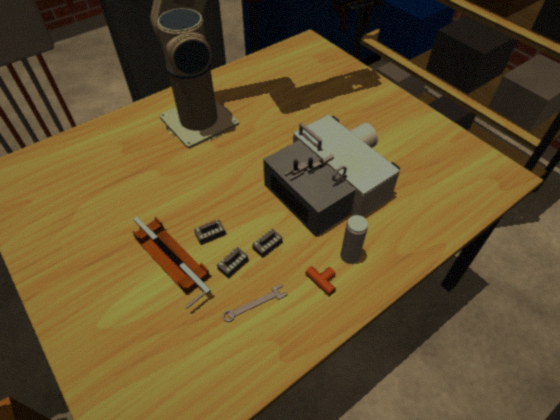

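View pics/a_top.png

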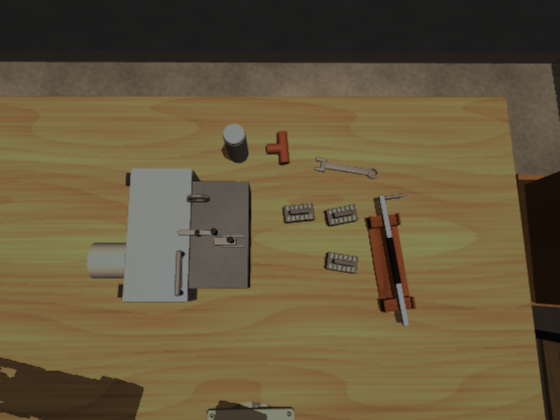

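View pics/a_wrist.png

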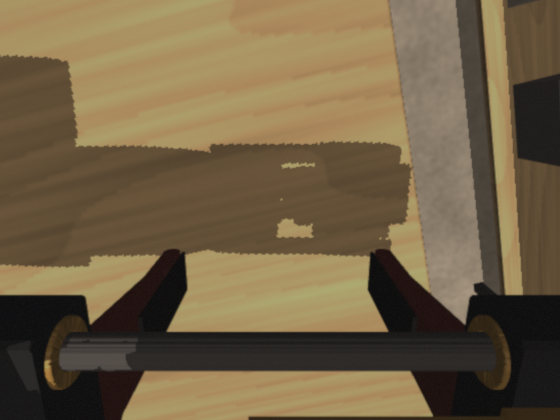

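The top view shows the box at left (lid corners near 133,170 to 190,301, ledge to its right), three cassettes near (299,213), (342,215), (342,262), and the pole on its rest from (385,198) to (405,322). I'll enlarge these areas.

Run:
```python
import cv2,numpy as np
im=cv2.imread("pics/a_top.png")
def crop(im,x0,y0,x1,y1,s,n,g=1.8):
    c=np.clip(im[y0:y1,x0:x1].astype(float)*g,0,255).astype(np.uint8)
    cv2.imwrite(n,cv2.resize(c,None,fx=s,fy=s,interpolation=cv2.INTER_CUBIC))
crop(im,80,120,280,320,3.0,"pics/b1.png")
crop(im,270,120,430,340,2.7,"pics/b2.png")
im=cv2.imread("pics/a_scene.png")
crop(im,100,100,420,340,2.4,"pics/b3.png")
```

```text
(no output)
```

View pics/b1.png

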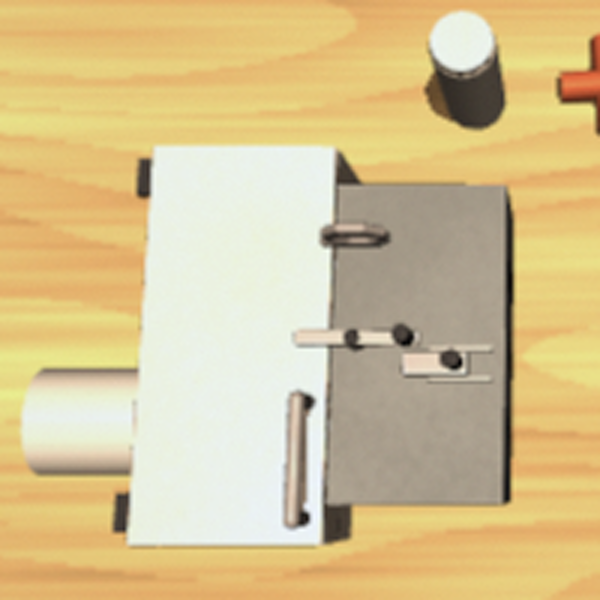

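View pics/b2.png

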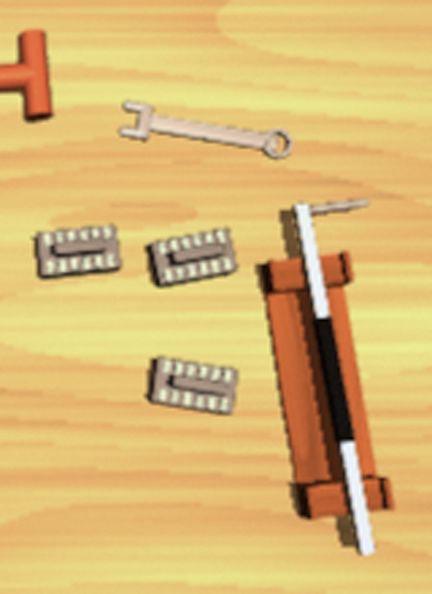

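View pics/b3.png

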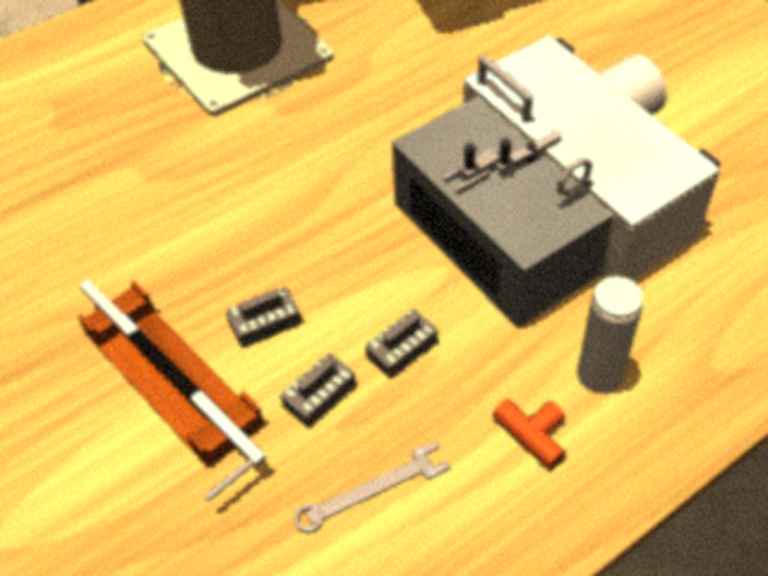

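The box axes, latch, keeper, handle and eye are all clear in the crop. Next I'll measure the box, the cassettes and the pole.

```bash
cat > h.py <<'E'
from station import env,set_gripper,viewer,workorder
import numpy as np,cv2
from scipy.spatial.transform import Rotation as R
def ray(cam,uv,pose=None):
    p=viewer.camera_params(cam)
    T=np.array(p["pose"]) if pose is None else pose
    u,v=uv
    d=np.array([(u-p["cx"])/p["fx"],-(v-p["cy"])/p["fy"],-1.0])
    return T[:3,3],T[:3,:3]@d
def wpose():
    s=env.read_state();T=np.eye(4);T[:3,:3]=R.from_quat(s["orientation"]).as_matrix();T[:3,3]=s["tool_pos"]
    return T@np.array(viewer.camera_params("wrist")["tool_from_camera"])
def onz(cam,uv,z,pose=None):
    o,d=ray(cam,uv,pose);return o+d*(z-o[2])/d[2]
def tri(rays):
    A=np.zeros((3,3));b=np.zeros(3)
    for o,d in rays:
        d=d/np.linalg.norm(d);P=np.eye(3)-np.outer(d,d);A+=P;b+=P@o
    x=np.linalg.solve(A,b)
    return x,[np.linalg.norm(np.cross(x-o,d/np.linalg.norm(d))) for o,d in rays]
def proj(cam,X,pose=None):
    p=viewer.camera_params(cam);T=np.array(p["pose"]) if pose is None else pose
    c=T[:3,:3].T@(np.array(X)-T[:3,3]);return p["cx"]+p["fx"]*c[0]/-c[2],p["cy"]-p["fy"]*c[1]/-c[2]
def shot(cam,name,g=1.0):
    im=viewer.camera(cam);cv2.imwrite("pics/"+name+".png",np.clip(im.astype(float)*g,0,255).astype(np.uint8));return im
def q(yaw): # tool down, jaw (tool y) at... tool x axis at yaw
    return (R.from_euler("z",yaw)*R.from_euler("x",np.pi)).as_quat()
E
python3 - <<'E'
from h import *
im=cv2.imread("pics/a_top.png");hsv=cv2.cvtColor(im,cv2.COLOR_BGR2HSV)
b=lambda p:(80+(p[0]+.5)/3-.5,120+(p[1]+.5)/3-.5)
# lid corners (z128) front/back
L=[onz("top",b(p),128) for p in [(153,147),(337,147),(323,544),(128,544)]]
G=[onz("top",b(p),120) for p in [(508,185),(504,503)]]
for l in L+G: print(l.round(1))
print("knobs top(z176)",onz("top",b((403,333)),174).round(1),onz("top",b((451,358)),174).round(1), "pivot",onz("top",b((353,339)),145).round(1))
b2=lambda p:(270+(p[0]+.5)/2.7-.5,120+(p[1]+.5)/2.7-.5)
# pole ends upper face z=44
print("pole ends",onz("top",b2((301,207)),44).round(1),onz("top",b2((366,552)),44).round(1))
print("prong",onz("top",b2((310,211)),37).round(1),onz("top",b2((367,203)),37).round(1))
# cassette ribs z=52
for p in [((53,252),(107,244)),((171,258),(223,248)),((173,380),(226,392))]:
    a,c=[onz("top",b2(x),52) for x in p];print("rib",a.round(1),c.round(1),np.linalg.norm(a-c).round(1),((a+c)/2).round(1),np.degrees(np.arctan2(*(c-a)[1::-1])))
E
```

```text
[694.6 291.1 128. ]
[694.  141.1 128. ]
[376.  142.4 128. ]
[377.6 292.  128. ]
[663.2   1.  120. ]
[405.5   3.2 120. ]
knobs top(z176) [533.8  77.6 174. ] [514.5  40.9 174. ] pivot [533.1 120.6 145. ]
pole ends [ 639.6 -348.1   44. ] [ 309.6 -390.3   44. ]
prong [ 637.  -358.8   37. ] [ 644.8 -416.6   37. ]
rib [ 594.6 -101.3   52. ] [ 602.1 -153.9   52. ] 53.2 [ 598.4 -127.6   52. ] -81.82856951515028
rib [ 588.  -215.9   52. ] [ 597.5 -267.    52. ] 52.0 [ 592.7 -241.4   52. ] -79.43110496069538
rib [ 470.4 -213.7   52. ] [ 458.6 -263.8   52. ] 51.5 [ 464.5 -238.7   52. ] -103.2074887699023
```

Box: origin about (535, 216.5), yaw about 89.6°. The independent knob and ledge readings agree with the given dimensions to 1–2 mm. The latch is at 0 and the keeper is home. Next: keeper, then latch, with IK pre-checks of the lid arc.

```bash
cat >> h.py <<'E'
BO=np.array([535.,216.5]);BY=np.radians(89.6)
def bx(x,y,z):
    c,s=np.cos(BY),np.sin(BY);return np.array([BO[0]+c*x-s*y,BO[1]+s*x+c*y,z])
def lidpt(th,d,h,by): # d from hinge toward front, h above hinge along normal
    return bx(75-d*np.cos(th)+h*np.sin(th),by,120+d*np.sin(th)+h*np.cos(th))
def lidrot(a): # rotation of lid opening by a about box y (opening: front goes up)
    ax=np.array([-np.sin(BY),np.cos(BY),0]);return R.from_rotvec(ax*a)
def tcp(g,quat): return np.array(g)-61*R.from_quat(quat).as_matrix()[:,2]
def g(p,quat,rate=150,f=None): return env.move_l(tcp(p,quat),quat,rate,f)
def st(): 
    s=env.read_state();T=R.from_quat(s["orientation"]).as_matrix()
    print("t",round(s["time_s"],1),"grasp",(s["tool_pos"]+61*T[:,2]).round(1),"F",np.round(s["force"],1),"w",round(s["width"],1),flush=True);return s
E
python3 - <<'E'
from h import *
b=lambda p:(80+(p[0]+.5)/3-.5,120+(p[1]+.5)/3-.5)
print("handle",onz("top",b((294,393)),172).round(1),onz("top",b((291,525)),172).round(1),"expect",lidpt(0,135,46,95),"eye",onz("top",b((355,226)),184).round(1),lidpt(0,173,36,-80))
print("check sense",lidrot(1.0).apply([0,-1,0]))
for yaw in (BY,BY+np.pi,0,np.pi):
  for fr in (0,.3,.5,1):
    r=[]
    for th in np.linspace(0,1.7,8):
        Q=(lidrot(th*fr)*R.from_quat(q(yaw))).as_quat()
        r.append(env.ik(tcp(lidpt(th,135,46,95),Q),Q) is not None)
    print(round(yaw,2),fr,r)
print(env.ik(tcp(bx(-176,20,162),q(BY)),q(BY)))
E
```

```text
handle [489.1 159.  172. ] [391.7 157.7 172. ] expect [439.58343947 157.16468189 166.        ] eye [615.2 114.5 184. ] [614.31388695 117.94388737 156.        ]
check sense [ 0.00320919 -0.54032471  0.84145048]
1.56 0 [True, True, True, True, True, True, True, True]
1.56 0.3 [True, True, True, True, True, True, True, True]
1.56 0.5 [True, True, True, True, True, True, True, True]
1.56 1 [True, True, True, True, True, True, True, True]
4.71 0 [False, False, False, False, False, False, True, True]
4.71 0.3 [False, False, False, True, True, True, True, True]
4.71 0.5 [False, False, True, True, True, True, True, True]
4.71 1 [False, True, True, True, True, True, True, True]
0 0 [True, True, True, True, True, True, True, True]
0 0.3 [True, True, True, True, True, True, True, True]
0 0.5 [True, True, True, True, True, True, True, False]
0 1 [True, True, True, True, False, False, False, True]
3.14 0 [True, True, True, True, True, True, True, True]
3.14 0.3 [True, True, True, True, True, True, True, True]
3.14 0.5 [True, True, True, True, True, True, True, True]
3.14 1 [True, True, True, True, True, True, True, True]
[ 5.58525283e-02  3.78294354e-01  1.92874732e+00 -4.44089210e-16
  8.34550979e-01  6.28338453e-02]
```

Run:
```python
from h import *
Q=q(BY)
set_gripper(40)
env.reach(tcp(bx(-176,20,230),Q),Q)
g(bx(-176,20,163),Q,120,15); st()
set_gripper(5); st()
print(g(bx(-206,20,163),Q,40,20)); st()
shot("wrist","c1");
set_gripper(40); st()
g(bx(-204,20,215),Q)
g(bx(-138,0,215),Q)
g(bx(-138,0,163),Q,120,15); st()
set_gripper(5); st()
for a in np.linspace(0.15,1.6,11):
    if g(bx(-95-43*np.cos(a),43*np.sin(a),163),Q,60,25): print("stop",a);break
st()
set_gripper(40); s=st()
g(bx(-95,43,230),Q); 
g(bx(-95,-10,330),Q)
shot("top","c2"); T=wpose(); shot("wrist","c3"); np.save("T.npy",T)
```

```text
t 4.1 grasp [514.1  40.8 163.3] F [ 0.3 -0.2 -0.5] w 39.9
t 4.7 grasp [514.8  40.6 163.5] F [3.1 0.2 0.1] w 13.3
False
t 5.6 grasp [514.6  12.7 163.4] F [ 4.9 14.2  1.1] w 13.4
t 6.2 grasp [513.4  10.5 162.9] F [0.9 0.3 0.2] w 40.1
t 7.9 grasp [534.2  78.1 163.2] F [0.1 0.9 0.1] w 40.1
t 8.4 grasp [534.4  78.5 163.5] F [-0.3 -1.2  3.3] w 13.5
t 11.2 grasp [492.5 122.8 163.4] F [ 3.5 -2.4  0.4] w 13.4
t 11.8 grasp [491.3 123.1 163. ] F [-0.7  0.2  0.1] w 40.0
```

View pics/c3.png

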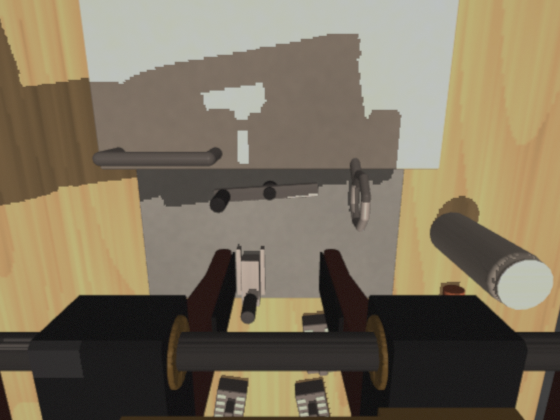

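Run:
```python
from h import *
T=np.load("T.npy")
for n,p in [("keeper",bx(-204,20,176)),("latchknob",bx(-95,43,176)),("noseend",bx(-95,-45,140))]: print(n,proj("wrist",p,T))
Q=q(BY+np.pi/2)
def P(th,fr): 
    Q2=(lidrot(th*fr)*R.from_quat(Q)).as_quat();return lidpt(th,135,46,95),Q2
set_gripper(40)
env.reach(tcp(bx(-60,95,240),Q),Q)
g(bx(-60,95,168),Q,100,15);st()
set_gripper(5);st()
shot("scene","d1",1.8)
```

```text
keeper (np.float64(245.9377762840976), np.float64(317.66626269912274))
latchknob (np.float64(215.32158934763), np.float64(202.3347519784543))
noseend (np.float64(316.2189132537403), np.float64(192.8727337358221))
t 15.8 grasp [440.  157.3 168.4] F [-0.3 -1.   0.8] w 40.2
t 16.4 grasp [439.7 157.3 168.2] F [-1.5  0.6  2.3] w 11.3
```

View pics/d1.png

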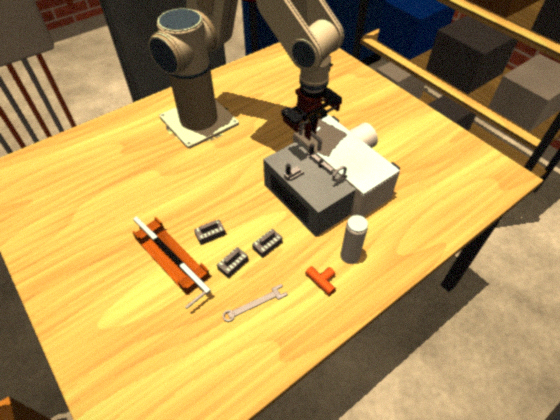

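The keeper is back, the latch is aside (nose seen at (318,191), predicted (316,193)) and the handle is gripped (width 11.3). Now I'll raise the lid.

Run:
```python
from h import *
Q=q(BY+np.pi/2)
fr=.3
def P(th): 
    return lidpt(th,135,48,95),(lidrot(th*fr)*R.from_quat(Q)).as_quat()
for th in np.linspace(0.07,1.70,24):
    p,Q2=P(th)
    if g(p,Q2,110,30): print("stop",th);st();break
s=st()
p,Q2=P(1.73); print(g(p,Q2,40,15)); st()
shot("scene","e1",1.8)
```

```text
t 22.4 grasp [441.1 356.  249.3] F [-1.5 -5.5 17.4] w 11.0
True
t 22.6 grasp [441.2 355.9 249.4] F [-0.8 -1.7  6.7] w 11.2
```

View pics/e1.png

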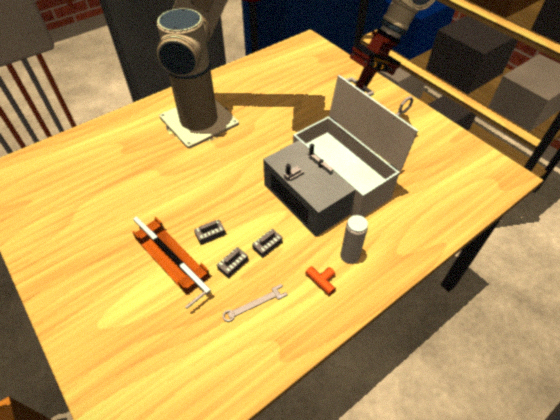

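Run:
```python
from h import *
Q=q(BY+np.pi/2)
p,Q2=lidpt(1.74,135,46,95),(lidrot(.51)*R.from_quat(Q)).as_quat()
print(g(p,Q2,30,25)); st()
set_gripper(24); st()
Tz=R.from_quat(Q2).as_matrix()[:,2]
p2=lidpt(1.70,135,46,95); g(p2-120*Tz,Q2,150,15); st()
# go look above cassettes
Qc=q(BY)
env.reach([520,-120,420],Qc); set_gripper(50)
T=wpose(); np.save("Tc.npy",T); shot("wrist","f1"); shot("scene","f2",1.8); shot("top","f3",1.8); st()
```

```text
True
t 22.9 grasp [441.2 355.9 249.4] F [-0.5 -0.7  6.2] w 10.9
t 23.3 grasp [441.2 356.  248.9] F [ 0.7 -0.5  1.5] w 24.1
t 24.3 grasp [441.1 413.2 351.8] F [ 0.1 -0.3 -0.3] w 23.7
t 27.0 grasp [ 520. -120.  359.] F [ 0.   0.1 -0.6] w 49.8
```

View pics/f1.png

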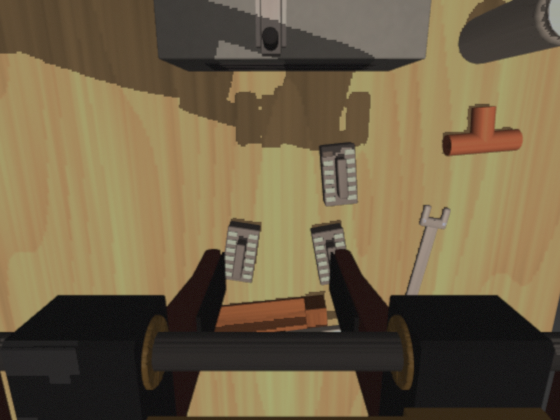

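View pics/f2.png

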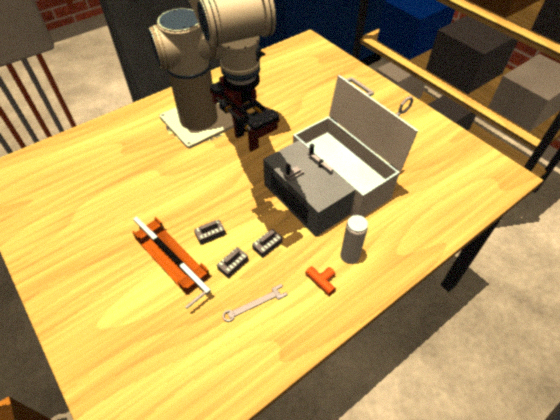

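View pics/f3.png

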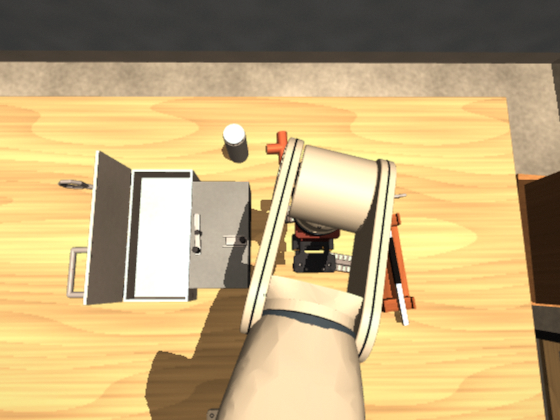

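The lid stands open, the box is empty, and three cassettes are visible. Eye at scene (406,104) and top (75,184). Checking the lid angle and the cassettes.

Run:
```python
from h import *
print(tri([ray("scene",(406,104)),ray("top",(75,184.5))]),"expect1.7",lidpt(1.7,173,36,-80))
# lid corner front at box y=-160: top px (98,153), scene (411,135)
print(tri([ray("scene",(412,134)),ray("top",(98.5,152.5))]),"exp",lidpt(1.7,150,8,-160),lidpt(1.7,150,0,-160))
for th in (1.6,1.65,1.7): print(th, proj("top",lidpt(th,150,0,-160)),proj("scene",lidpt(th,150,0,-160)),proj("scene",lidpt(th,150,0,160)),proj("top",lidpt(th,150,0,160)))
T=np.load("Tc.npy")
for p in [(598.4,-127.6,52),(592.7,-241.4,52),(464.5,-238.7,52)]: print(proj("wrist",p,T))
import cv2
for n,(x,y,w,h) in {"f1":(210,130,160,160)}.items():
    im=cv2.imread(f"pics/{n}.png")[y:y+h,x:x+w];cv2.imwrite("pics/f1z.png",cv2.resize(im,None,fx=3.5,fy=3.5,interpolation=2))
im=cv2.imread("pics/f3.png")[140:320,50:250];cv2.imwrite("pics/f3z.png",cv2.resize(im,None,fx=3,fy=3,interpolation=2))
```

```text
(array([617.18224966, 347.71679473, 287.733988  ]), [np.float64(2.553650804116848), np.float64(2.553650804116819)]) expect1.7 [615.92648848 348.92828899 286.91961041]
(array([691.42810986, 312.94260672, 252.98593156]), [np.float64(5.366791663381736), np.float64(5.36679166338151)]) exp [695.71000454 317.64049898 267.71896561] [695.65461998 309.70737382 268.74972157]
1.6 (np.float64(106.3034702301901), np.float64(149.62278363639194)) (np.float64(412.0985896596698), np.float64(132.00440089282793)) (np.float64(332.95582181241457), np.float64(75.71260997949216)) (np.float64(93.90672781239948), np.float64(305.24987803218784))
1.65 (np.float64(102.80525513352913), np.float64(149.66994295598138)) (np.float64(413.9475434580898), np.float64(130.9926452284588)) (np.float64(334.77635227175585), np.float64(74.95783592251738)) (np.float64(90.15083024627546), np.float64(305.2553609362453))
1.7 (np.float64(99.39604483956293), np.float64(149.77416055832666)) (np.float64(415.74421674216615), np.float64(130.09680961074326)) (np.float64(336.56811596761725), np.float64(74.31605465868236)) (np.float64(86.4966786345401), np.float64(305.25052373647003))
(np.float64(339.78486229263444), np.float64(177.82939042940248))
(np.float64(332.19001920655467), np.float64(262.35138620518))
(np.float64(235.84578041589535), np.float64(261.208015775117))
```

View pics/f1z.png

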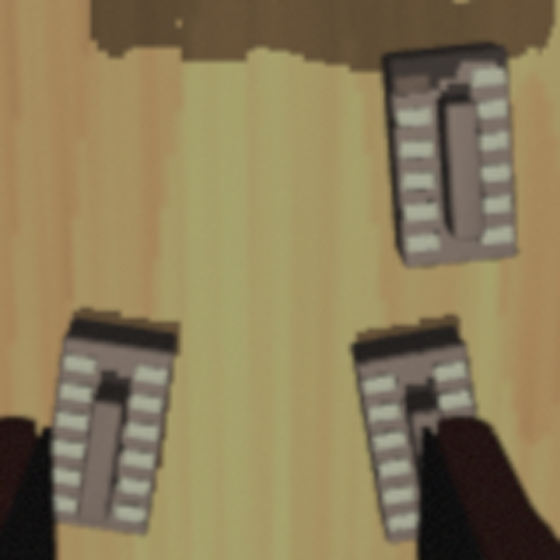

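View pics/f3z.png

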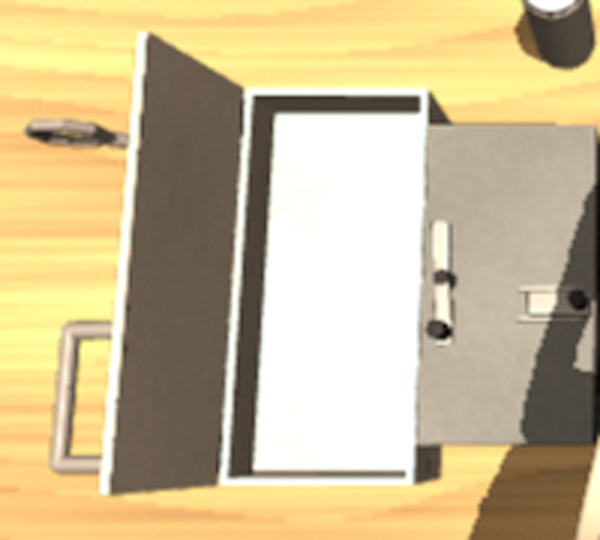

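Lid corner at about (99,151) matches 1.7 rad, fully open. Cassettes agree between views within about 3 mm. I'll pick and place the first one.

```bash
cat >> h.py <<'E'
def pick_place(c,yaw,by):
    Q=q(yaw);Q0=q(BY)
    set_gripper(50)
    env.reach(tcp([c[0],c[1],130],Q),Q)
    if g([c[0],c[1],49.5],Q,120,12): print("contact!");st()
    set_gripper(3); s=st()
    g([c[0],c[1],100],Q,150)
    w=env.read_state()["width"]; print("w",w)
    if w<8: print("MISSED"); return False
    g([c[0],c[1],260],Q,250)
    env.reach(tcp(bx(0,by,260),Q0),Q0)
    g(bx(0,by,130),Q0,200); 
    print("touch",g(bx(0,by,108),Q0,40,5)); st()
    set_gripper(30); g(bx(0,by,190),Q0,200); g(bx(0,by,260),Q0,250)
    return True
E
python3 - <<'E'
from h import *
r=pick_place((599.7,-127.6),np.radians(98.2),-80)
Qc=q(BY); env.reach([530,-110,420],Qc); set_gripper(88)
T=wpose(); np.save("Tc.npy",T); shot("wrist","g1"); shot("scene","g2",1.8)
st()
E
```

```text
t 29.7 grasp [ 599.9 -127.6   49.7] F [0.1 0.3 2.5] w 11.9
w 11.970758577571477
touch True
t 33.5 grasp [614.8 215.9 109.4] F [-0.7  0.8  2.9] w 11.6
t 37.5 grasp [ 530. -110.  359.] F [ 0.6  0.4 -0.2] w 88.2
```

View pics/g1.png

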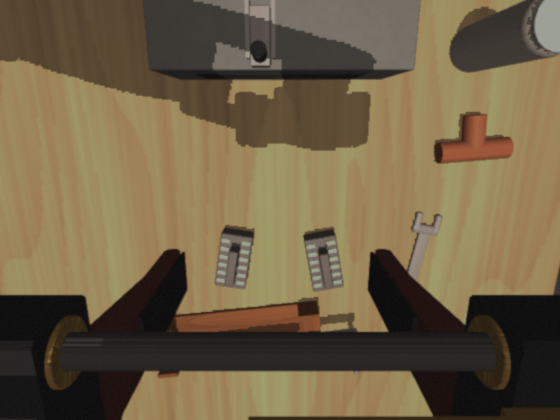

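View pics/g2.png

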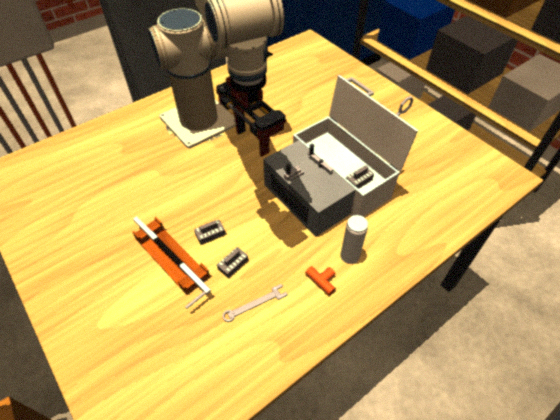

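The first cassette lies in the box, rib up. The other two are undisturbed (ribs near (325,269) and (232,268) in the wrist view). Placing both.

Run:
```python
from h import *
T=np.load("Tc.npy")
B=onz("wrist",(325,269),52,T);C=onz("wrist",(232,268),52,T);print(B.round(1),C.round(1))
if np.linalg.norm(B[:2]-[592.7,-241.4])<9 and np.linalg.norm(C[:2]-[464.5,-238.7])<9:
    r=pick_place((593.7,-242),np.radians(100.6),0)
    # look again at the last one
    Q=q(BY); env.reach([500,-110,380],Q); set_gripper(88); T=wpose(); np.save("Tc.npy",T); shot("wrist","h1"); st()
```

```text
[ 593.3 -241.    52. ] [ 468.9 -238.5   52. ]
t 40.8 grasp [ 593.8 -242.    49.6] F [0.2 0.3 2. ] w 11.5
w 11.789624299190097
touch True
t 45.1 grasp [534.9 216.5 109.3] F [-0.6 -0.4  3.5] w 11.9
t 48.9 grasp [ 500. -110.  319.] F [ 0.  -0.3  0.5] w 87.8
```

View pics/h1.png

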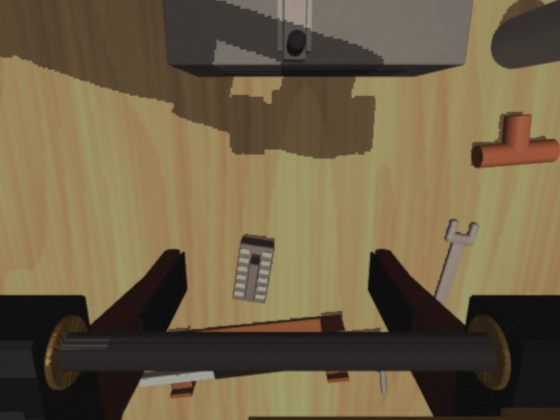

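Run:
```python
from h import *
T=np.load("Tc.npy")
C=onz("wrist",(253,280),52,T);print(C.round(1))
if np.linalg.norm(C[:2]-[466.5,-238.7])<9:
    r=pick_place((466.5,-238.7),np.radians(76.8),80)
    # look at the pole
    Q=q(np.radians(97)); env.reach([480,-300,360],q(np.radians(187))); 
    T=wpose(); np.save("Tp.npy",T); shot("wrist","i1"); shot("top","i2",1.8); shot("scene","i3",1.8); st()
```

```text
[ 469.6 -236.8   52. ]
t 52.0 grasp [ 466.6 -238.8   49.6] F [-0.3  1.   2.4] w 11.9
w 11.86169644398189
touch True
t 56.3 grasp [454.9 217.  109.3] F [ 0.8 -1.2  1.8] w 11.6
t 60.2 grasp [ 480.2 -299.5  298.9] F [0.3 1.5 0.5] w 30.1
```

View pics/i1.png

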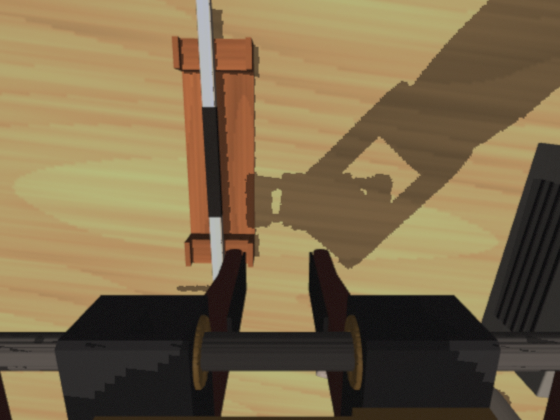

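View pics/i2.png

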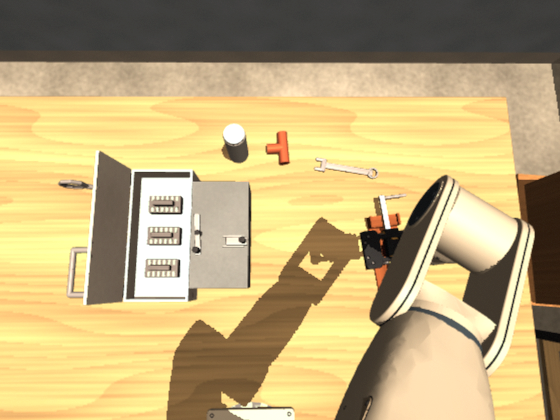

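View pics/i3.png

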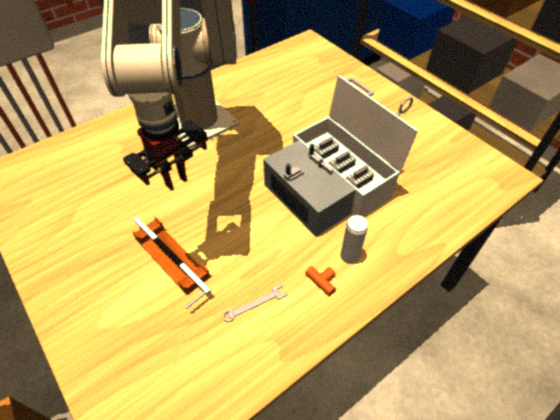

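Three cassettes lie flat in the box. Pole sleeve ends are at wrist (210,107) and (215,217). Comparing with the top view.

Run:
```python
from h import *
T=np.load("Tp.npy")
a=onz("wrist",(210,107),45,T);b=onz("wrist",(215,217),45,T);print(a.round(1),b.round(1),((a+b)/2).round(1),np.degrees(np.arctan2(*(b-a)[1::-1])),np.linalg.norm(b-a))
# rest
for p in [(176,39),(252,39),(188,262),(254,262)]: print("rest",onz("wrist",p,35,T).round(1))
for Q in (q(np.radians(7.3)),q(np.radians(187.3))): print(env.ik(tcp([475,-369,37],Q),Q))
# IK for hook arc
for base in (q(BY),q(BY+np.pi)):
  for fr in (0,.3,.5,.7):
    r=[]
    for th in np.linspace(1.7,0,9):
        rot=lidrot((1.7-th)*-fr)
        Q=(rot*R.from_quat(base)).as_quat()
        px=rot.apply(bx(1,0,0)-bx(0,0,0)); pz=rot.apply([0,0,1]); py=np.cross(pz,px)
        hook=lidpt(th,173,36,-80)
        gp=hook-163*px+22*py
        r.append(env.ik(tcp(gp,Q),Q) is not None)
    print(fr,r)
```

```text
[ 412.3 -377.9   45. ] [ 531.2 -363.7   45. ] [ 471.8 -370.8   45. ] 6.809429563982749 119.742499008214
rest [ 350.1 -418.8   35. ]
rest [ 340.7 -341.9   35. ]
rest [ 594.7 -393.1   35. ]
rest [ 585.1 -314.2   35. ]
[-6.80245517e-01  6.77323078e-01  1.77525330e+00 -4.44089210e-16
  6.89016273e-01  7.63141774e-01]
[-0.68024552  0.67732308  1.7752533   0.          0.68901627 -2.37845088]
0 [True, True, True, True, True, True, True, True, True]
0.3 [True, True, True, True, True, True, True, True, True]
0.5 [True, True, True, True, True, True, True, True, True]
0.7 [True, True, True, True, True, True, True, True, True]
0 [False, False, False, False, False, False, False, False, False]
0.3 [False, False, False, False, False, False, False, False, True]
0.5 [False, False, False, False, False, False, True, True, True]
0.7 [False, False, False, False, False, True, True, True, True]
```

```bash
cat >> h.py <<'E'
PM=np.array([473.,-370.]);PY=np.radians(7.05)
def polepose(hook,a,ins=22):
    """grasp point, quat for prong point 'ins' mm from pole axis at hook, pole tilt a (hook end down)"""
    rot=lidrot(a);Q=(rot*R.from_quat(q(BY))).as_quat()
    px=rot.apply(bx(1,0,0)-bx(0,0,0));pz=rot.apply([0,0,1]);py=np.cross(pz,px)
    return hook-163*px+ins*py,Q
E
python3 - <<'E'
from h import *
ok=[]
for th in np.linspace(1.7,0,12):
    gp,Q=polepose(lidpt(th,173,36,-80),.2+.4*(1.7-th)/1.7); ok.append(env.ik(tcp(gp,Q),Q) is not None)
print(ok)
gp,Q=polepose(lidpt(1.7,173,36,-80),.2,88); print(gp,env.ik(tcp(gp+[0,0,60],Q),Q))
Qp=q(PY); set_gripper(50)
env.reach(tcp([PM[0],PM[1],120],Qp),Qp); print(g([PM[0],PM[1],38],Qp,100,12)); st()
set_gripper(3); st()
g([PM[0],PM[1],60],Qp,80); st()
g([PM[0],PM[1],370],Qp,200)
env.reach(tcp([540,-150,400],q(np.radians(50))),q(np.radians(50)))
env.reach(tcp(gp+[0,0,60],Q),Q); st()
shot("scene","j1",1.8);shot("top","j2",1.8)
E
```

```text
[True, True, True, True, True, True, True, True, True, True, True, True]
[526.81337069 189.79568073 319.30271133] [ 0.41853114  0.23649025  1.58567505 -0.18449252  1.40570628  0.46379171]
False
t 64.3 grasp [ 473.4 -370.3   38.5] F [-0.5 -0.3 -0.4] w 49.9
t 64.9 grasp [ 473.2 -370.3   38.2] F [-1.  -2.4  1.5] w 13.6
t 65.4 grasp [ 473.2 -370.1   60.7] F [ 0.2 -0.3 -2.2] w 13.7
t 69.3 grasp [527.3 188.6 379.4] F [-1.2 -0.  -3.4] w 14.0
```

View pics/j1.png

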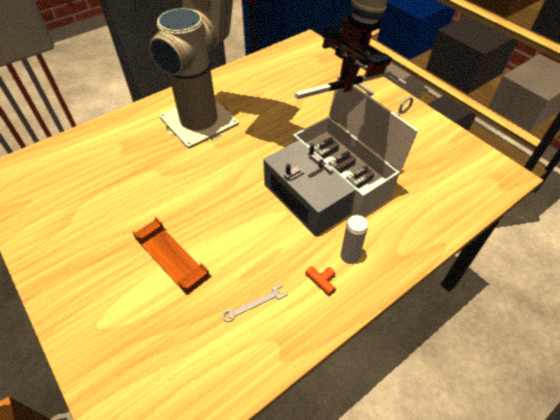

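View pics/j2.png

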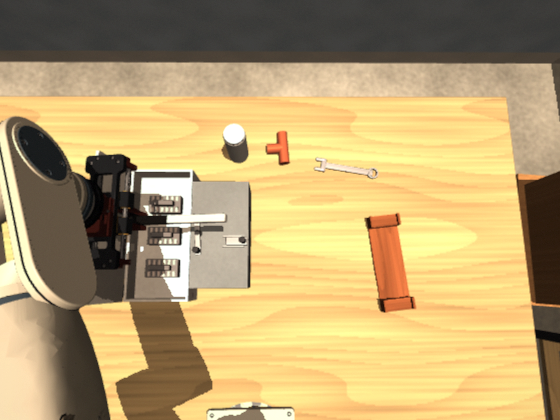

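Run:
```python
from h import *
im=cv2.imread("pics/j1.png")[50:170,280:440];cv2.imwrite("pics/j1z.png",cv2.resize(im,None,fx=5,fy=5,interpolation=2))
s=env.read_state();Rt=R.from_quat(s["orientation"]).as_matrix();gp=s["tool_pos"]+61*Rt[:,2]
px=Rt[:,0];py=-Rt[:,1]  # tool x ~ pole x?
print(px,py)
def pp(x,y,z=0): return gp+x*px+y*py-z*Rt[:,2]
for n,p in [("tail",pp(-170,0)),("tailtop",pp(-170,0,7)),("hookend",pp(170,0)),("prongroot",pp(163,-7)),("prongtip",pp(163,-69))]:
    a=proj("scene",p); print(n,p.round(1),np.round(a,1),"zoom",[round((a[0]-280)*5),round((a[1]-50)*5)],"top",np.round(proj("top",p),1))
```

```text
[ 0.00952876  0.98000572 -0.19874101] [-9.99953247e-01  9.66568495e-03 -2.81222927e-04]
tail [525.7  21.7 413.2] [294.9  94.8] zoom [74, 224] top [227.8 217.4]
tailtop [525.7  23.1 420.1] [295.4  92.1] zoom [77, 211] top [226.6 216.7]
hookend [529.  354.9 345.6] [387.9  70.6] zoom [540, 103] top [ 51.  222.6]
prongroot [535.9 348.  347. ] [388.1  72.2] zoom [540, 111] top [ 54.8 218.8]
prongtip [597.9 347.4 347. ] [404.7  83. ] zoom [624, 165] top [ 58.2 186.1]
```

View pics/j1z.png

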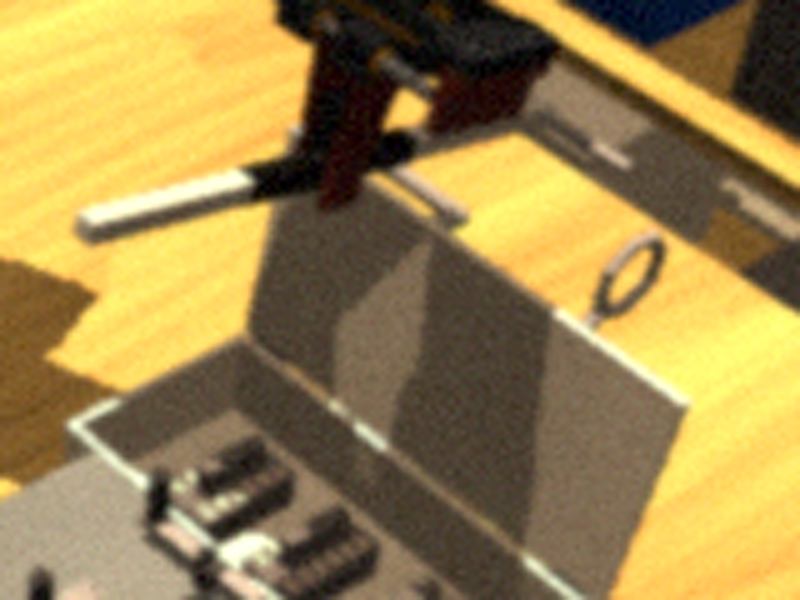

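Prong tip is seen at zoom (630,160), predicted (624,165), so the pole sits as computed. Lower and insert.

Run:
```python
from h import *
eye=lidpt(1.7,173,36,-80)
gp,Q=polepose(eye,.2,88); print(g(gp,Q,80,6)); st()
shot("scene","k0",1.8)
gp2,Q=polepose(eye,.2,22); print(g(gp2,Q,50,6)); st()
im=shot("scene","k1",1.8)
for n in ("k0","k1"):
    im=cv2.imread(f"pics/{n}.png")[50:170,280:440];cv2.imwrite(f"pics/{n}z.png",cv2.resize(im,None,fx=5,fy=5,interpolation=2))
```

```text
False
t 70.3 grasp [527.1 190.  319.7] F [ 0.1 -0.7 -2.5] w 13.8
False
t 71.8 grasp [592.6 189.4 319.3] F [ 0.3  0.5 -3.2] w 14.2
```

View pics/k0z.png

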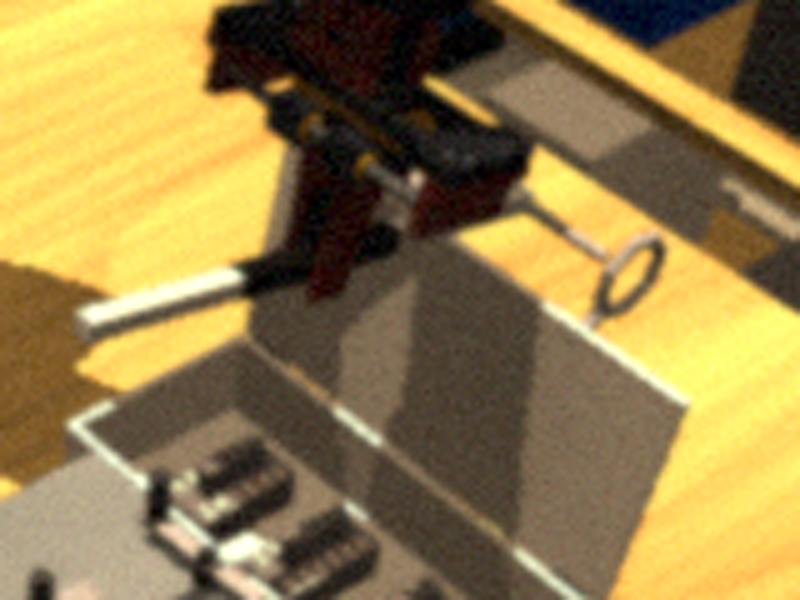

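View pics/k1z.png

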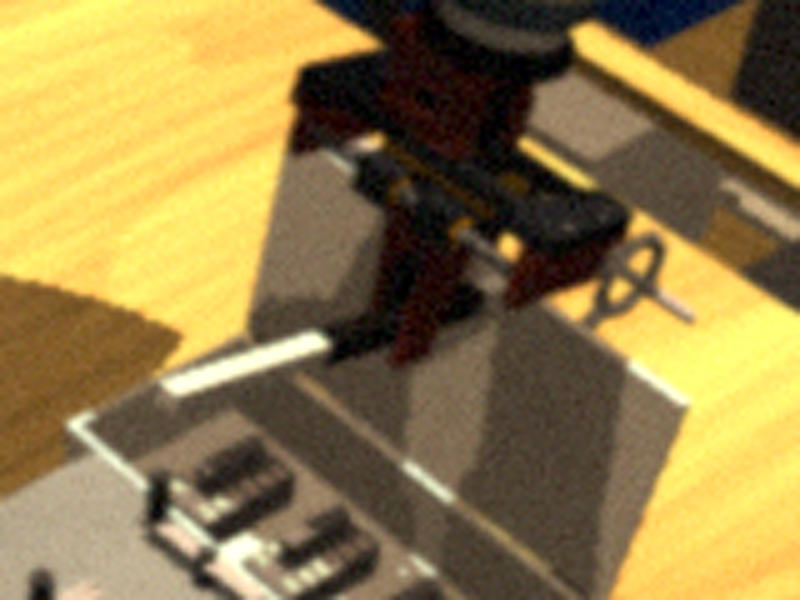

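The prong passes through the ring. Swing the lid shut in small steps, with force watch.

```bash
cat >> h.py <<'E'
def hookpose(th,lead,ins=22,a=None):
    e=lidpt(th,173,36,-80);t=lidpt(th-.01,173,36,-80)-e;t/=np.linalg.norm(t)
    return polepose(e+lead*t,(.2+.4*(1.7-th)/1.7) if a is None else a,ins)
E
python3 - <<'E'
from h import *
gp,Q=hookpose(1.7,14); g(gp,Q,60,15); st()
for i,th in enumerate(np.linspace(1.6,0.5,12)):
    gp,Q=hookpose(th,14)
    if g(gp,Q,70,20): print("stop",th);st();break
    if i%3==2: st()
shot("scene","l1",1.8);shot("top","l2",1.8)
E
```

```text
t 72.2 grasp [592.8 175.6 324.2] F [ 0.3 -0.  -3.6] w 13.7
t 73.4 grasp [592.3 125.5 340.7] F [ 0.9 -0.6 -3.1] w 13.7
t 74.5 grasp [591.9  77.1 341.2] F [-0.3  0.7 -2.7] w 13.9
t 75.5 grasp [591.5  34.8 326.4] F [ 0.7 -0.  -3.4] w 13.9
t 76.5 grasp [591.2   2.8 298.8] F [ 0.4  0.1 -3.6] w 13.8
```

View pics/l1.png

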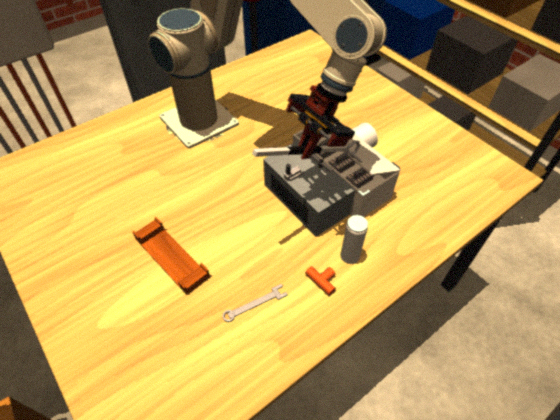

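View pics/l2.png

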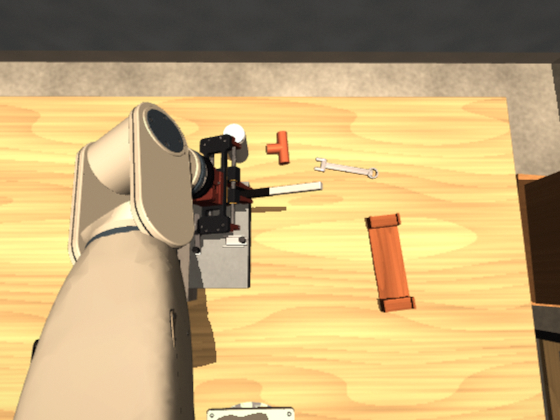

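Run:
```python
from h import *
im=cv2.imread("pics/l1.png")[80:220,250:430];cv2.imwrite("pics/l1z.png",cv2.resize(im,None,fx=4.4,fy=4.2,interpolation=2))
for th in (1.7,1.2,.8,.5): print(th,proj("scene",lidpt(th,150,8,-160)),proj("scene",lidpt(th,173,36,-80)))
```

```text
1.7 (np.float64(417.62463378644793), np.float64(129.20672756665064)) (np.float64(404.9954160174065), np.float64(104.22656575769258))
1.2 (np.float64(398.32698327642424), np.float64(141.91142125069092)) (np.float64(383.55242728051275), np.float64(114.27842365236462))
0.8 (np.float64(382.44693785417536), np.float64(158.22767265180443)) (np.float64(364.61575786759505), np.float64(131.187435939976))
0.5 (np.float64(372.46663693681717), np.float64(171.88747814539494)) (np.float64(352.0604193398311), np.float64(146.84783535202138))
```

View pics/l1z.png

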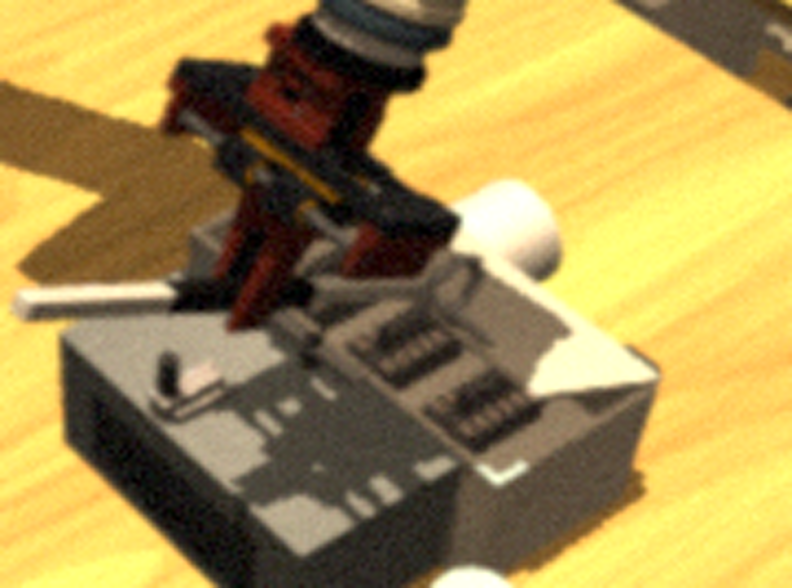

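Ring at scene (353,148) matches the eye prediction for 0.5 rad, so the lid follows. Continue to shut.

Run:
```python
from h import *
for i,th in enumerate([.4,.3,.2,.1,.05,0,-.02,-.04,-.06,-.08]):
    gp,Q=hookpose(th,14,a=.2+.4*(1.7-max(th,0))/1.7)
    if g(gp,Q,60 if th>.1 else 30,12): print("stop",th);st();break
    if i>2: st()
shot("scene","m1",1.8);shot("top","m2",1.8)
im=cv2.imread("pics/m1.png")[80:220,250:430];cv2.imwrite("pics/m1z.png",cv2.resize(im,None,fx=4.4,fy=4.2,interpolation=2))
print(proj("scene",lidpt(0,150,8,-160)),proj("scene",lidpt(0,173,36,-80)))
```

```text
t 78.4 grasp [591.3 -18.2 248.4] F [-0.3  0.3 -2.8] w 13.9
t 78.8 grasp [591.2 -19.  241.2] F [ 0.1 -0.3 -3.1] w 13.5
t 79.2 grasp [591.5 -19.2 234.3] F [ 0.3 -1.  -0.8] w 14.0
t 79.5 grasp [591.5 -19.6 230.7] F [-0.9 -0.4 -0.5] w 13.8
t 79.8 grasp [591.4 -19.9 227. ] F [ 1.7 -0.6 -0.6] w 13.4
t 80.0 grasp [591.3 -20.3 223.5] F [ 0.8 -1.  -0.4] w 14.0
t 80.3 grasp [591.1 -21.4 220.4] F [ 0.8 -5.9  2.1] w 13.6
(np.float64(362.5195373579214), np.float64(192.7361085584116)) (np.float64(338.4261171030081), np.float64(172.9168770714341))
```

View pics/m1z.png

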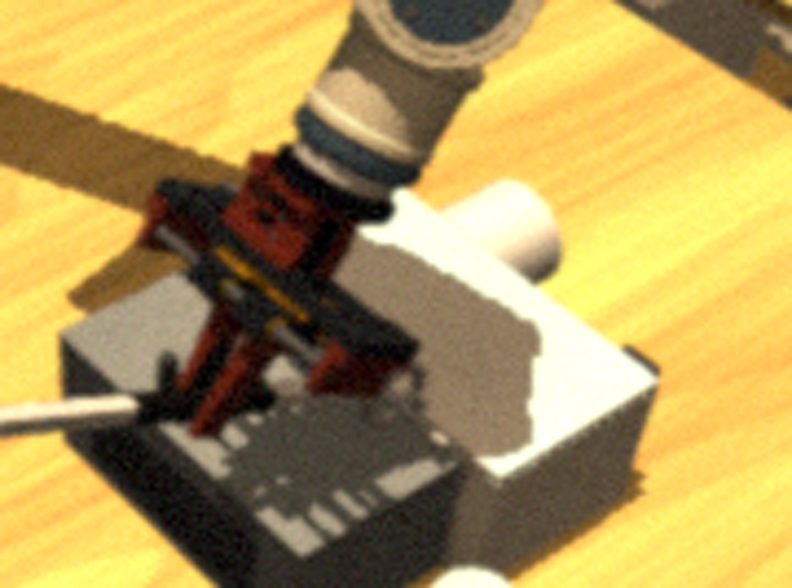

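The lid corner at (362.5,193) matches fully shut. I'll check the pole's pitch in the grip before withdrawing.

Run:
```python
from h import *
s=env.read_state();Rt=R.from_quat(s["orientation"]).as_matrix();gp=s["tool_pos"]+61*Rt[:,2]
px=Rt[:,0];py=-Rt[:,1]
for d in (0,.1,.2,.3,.4,.5):
    x=R.from_rotvec(-py*-d*-1).apply(px) if 0 else px*np.cos(d)+(-Rt[:,2])*np.sin(d)
    print(d,"tail",(gp-170*x).round(0),np.round(proj("scene",gp-170*x),1),np.round(proj("top",gp-170*x),1),"hook",(gp+163*x-22*py).round(1))
```

```text
0 tail [ 590. -161.  317.] [249.4 173. ] [326.1 192.4] hook [614.1 112.8 128.2]
0.1 tail [ 590. -170.  302.] [246.6 179. ] [329.5 193.9] hook [614.2 121.4 142.1]
0.2 tail [ 590. -178.  287.] [244.4 184.8] [332.  195.6] hook [614.3 128.5 156.7]
0.3 tail [ 590. -184.  271.] [242.8 190.3] [333.7 197.2] hook [614.3 134.1 172. ]
0.4 tail [ 590. -188.  255.] [241.8 195.6] [334.5 198.8] hook [614.4 138.2 187.8]
0.5 tail [ 590. -190.  238.] [241.4 200.6] [334.4 200.4] hook [614.4 140.6 203.9]
```

View pics/m1.png

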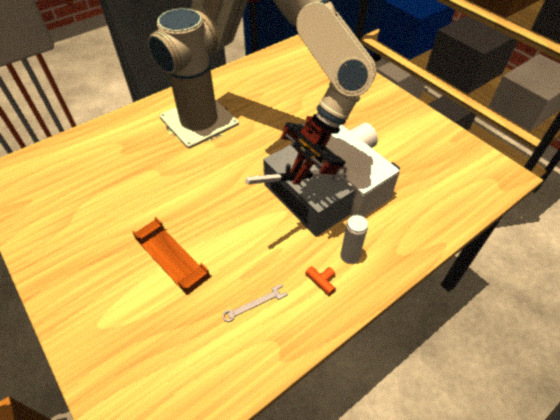

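View pics/m2.png

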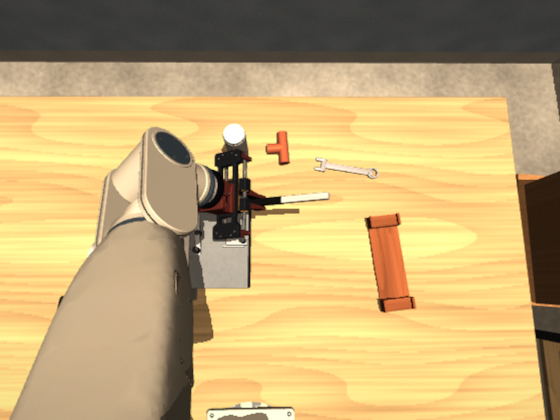

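The pole pitched about 0.13 rad in the grip, as the scene tail at (249,181) shows. Centre the prong in the ring, then withdraw sideways.

Run:
```python
from h import *
s=env.read_state();Q=s["orientation"];p0=np.array(s["tool_pos"])
xb=bx(0,1,0)-bx(0,0,0) # world ~ -x
print(env.move_l(p0+[0,0,13],Q,30,5)); st()
print(env.move_l(p0+[0,0,13]+54*xb,Q,40,5)); st()
shot("scene","n1",1.8)
im=cv2.imread("pics/n1.png")[80:220,250:430];cv2.imwrite("pics/n1z.png",cv2.resize(im,None,fx=4.4,fy=4.2,interpolation=2))
```

```text
True
t 80.6 grasp [590.7 -21.2 221.4] F [ 0.2 -1.8 -1.8] w 13.6
True
t 81.1 grasp [582.3 -21.  222.3] F [ 2.6 -1.5 -2.9] w 13.8
```

View pics/n1z.png

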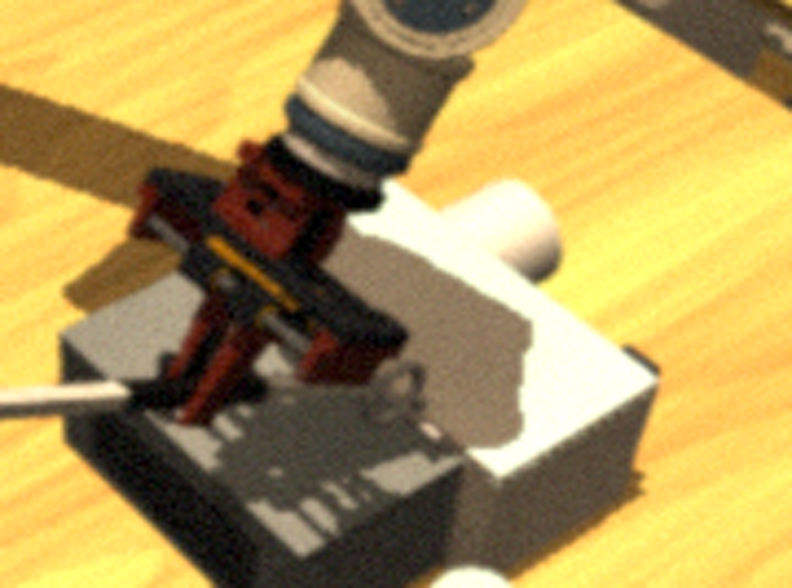

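The stop was only the preload being released. Raise on to the hole's centre and continue withdrawing.

Run:
```python
from h import *
s=env.read_state();Q=s["orientation"];p0=np.array(s["tool_pos"])
xb=bx(0,1,0)-bx(0,0,0)
print(env.move_l(p0+[0,0,9],Q,30,6)); st()
print(env.move_l(p0+[0,0,9]+47*xb,Q,40,6)); st()
shot("scene","n2",1.8)
im=cv2.imread("pics/n2.png")[80:220,250:430];cv2.imwrite("pics/n2z.png",cv2.resize(im,None,fx=4.4,fy=4.2,interpolation=2))
```

```text
False
t 81.6 grasp [582.1 -21.1 231.1] F [-0.4 -0.3 -3.3] w 13.8
False
t 83.0 grasp [535.9 -20.7 231.2] F [-0.1  0.  -2.4] w 13.7
```

View pics/n2z.png

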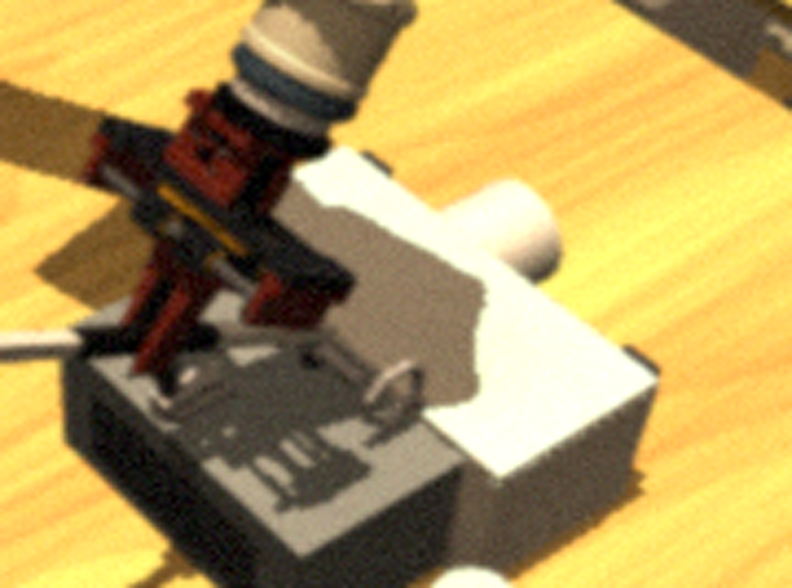

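Run:
```python
from h import *
s=env.read_state();Q=s["orientation"];p0=np.array(s["tool_pos"])
xb=bx(0,1,0)-bx(0,0,0)
print(env.move_l(p0+8*xb,Q,40,5)); st()
print(env.move_l(p0+8*xb+[0,0,10],Q,30,4)); st()
print(env.move_l(p0+8*xb+[0,-30,120],Q,100,6)); st()
# level tool, pole horizontal estimate
shot("scene","o1",1.8)
Qa=q(np.radians(60)); env.reach(tcp([520,-200,380],Qa),Qa)
Qp=q(PY); env.reach(tcp([PM[0],PM[1],250],Qp),Qp); st()
shot("scene","o2",1.8);shot("top","o3",1.8)
im=cv2.imread("pics/o2.png")[60:340,60:400];cv2.imwrite("pics/o2z.png",cv2.resize(im,None,fx=2.3,fy=2.1,interpolation=2))
s=env.read_state();Rt=R.from_quat(s["orientation"]).as_matrix();gp=s["tool_pos"]+61*Rt[:,2];px=Rt[:,0];py=-Rt[:,1]
for d in (0,.1,.2):
  for sh in (0,5):
    x=px*np.cos(d)+(-Rt[:,2])*np.sin(d)
    c=gp+sh*x
    print(d,sh,"tail",np.round(proj("scene",c-170*x),1),np.round(proj("top",c-170*x),1),"hook end",np.round(proj("scene",c+170*x),1),np.round(proj("top",c+170*x),1),"prongtip",np.round(proj("scene",c+163*x-69*py),1))
```

```text
False
t 83.4 grasp [527.5 -20.7 231.2] F [-0.5  0.1 -2.4] w 14.2
False
t 83.8 grasp [528.  -20.6 241.4] F [ 0.   0.  -3.1] w 14.0
False
t 85.1 grasp [527.5 -50.6 350.4] F [ 0.3 -0.7 -3.5] w 14.0
t 86.8 grasp [ 474.1 -368.6  250.2] F [ 0.5  0.4 -2.1] w 13.6
0 0 tail [113.2 166. ] [438.9 336.3] hook end [195.9 244.9] [406.5 174.8] prongtip [168.2 262. ]
0 5 tail [114.2 167. ] [438.4 333.8] hook end [197.3 246.2] [406.  172.6] prongtip [169.6 263.4]
0.1 0 tail [115.4 170.8] [435.5 334.8] hook end [194.4 240.3] [409.2 173.1] prongtip [166.4 257.7]
0.1 5 tail [116.4 171.7] [435.1 332.4] hook end [195.8 241.5] [408.8 170.8] prongtip [167.7 259. ]
0.2 0 tail [117.9 175.8] [432.  332.6] hook end [192.4 235.2] [412.1 172.1] prongtip [164.1 252.9]
0.2 5 tail [118.8 176.5] [431.8 330.2] hook end [193.8 236.3] [411.8 169.8] prongtip [165.3 254. ]
```

View pics/o1.png

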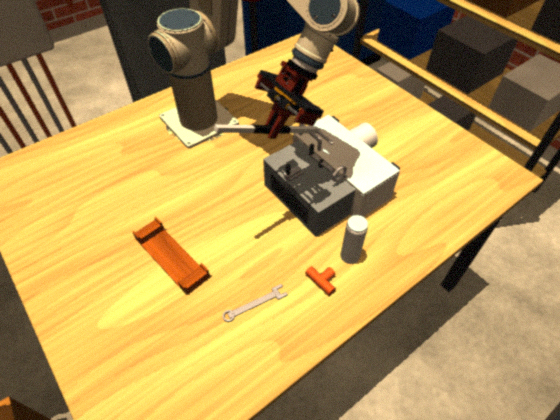

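View pics/o2z.png

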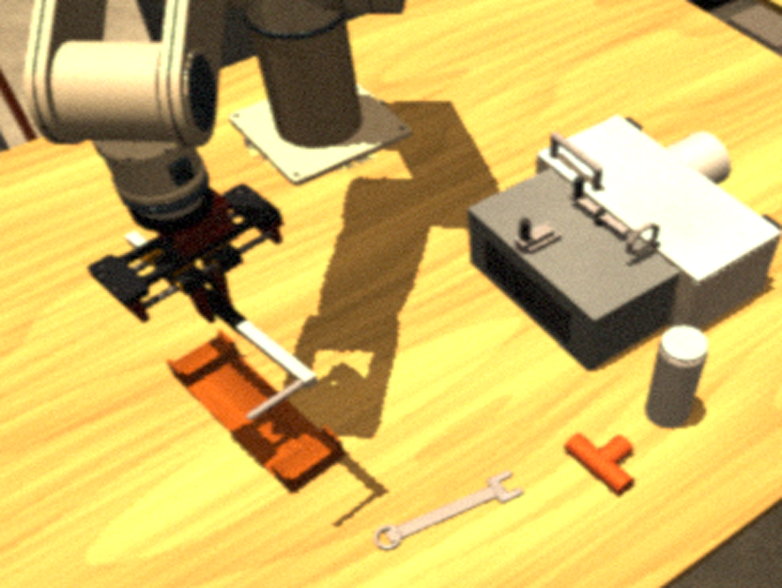

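View pics/o3.png

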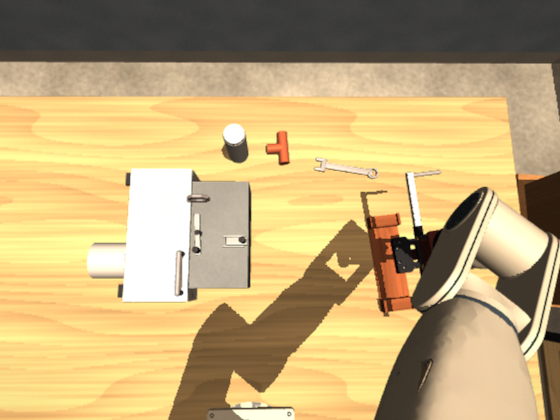

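The lid is shut and the handle and eye lie flat. The pole has slipped about 0.13 rad hook-up and about 4 mm forward in the grip. I'll tilt the tool to compensate and lay it on the rest.

Run:
```python
from h import *
px=np.array([np.cos(PY),np.sin(PY),0]);py=np.array([-np.sin(PY),np.cos(PY),0])
Q=(R.from_rotvec(py*.13)*R.from_quat(q(PY))).as_quat()
c=np.array([PM[0],PM[1],0])-4.5*px
g(c+[0,0,110],Q,120); shot("scene","p0",1.8)
g(c+[0,0,50],Q,80)
print(g(c+[0,0,36],Q,20,3)); st()
shot("scene","p1",1.8)
for n in("p0","p1"):
    im=cv2.imread(f"pics/{n}.png")[190:310,110:250];cv2.imwrite(f"pics/{n}z.png",cv2.resize(im,None,fx=5,fy=5,interpolation=2))
```

```text
True
t 89.8 grasp [ 468.4 -370.6   38.2] F [ 0.7 -0.1  3.9] w 13.6
```

View pics/p0z.png

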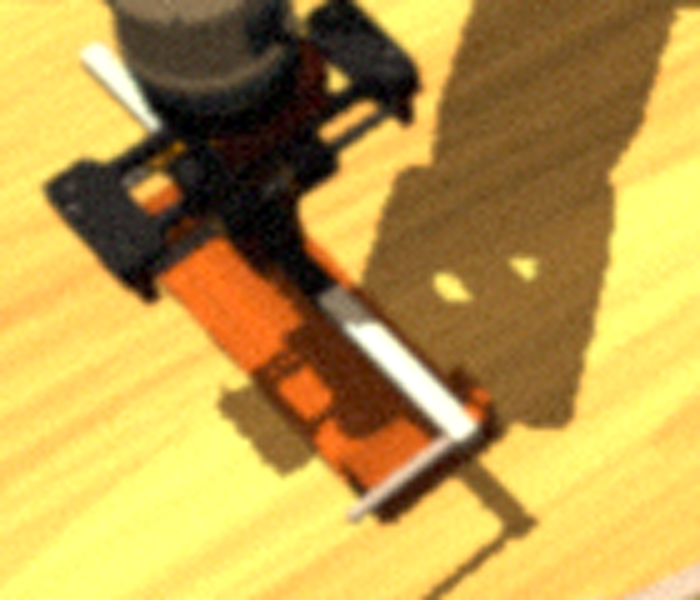

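View pics/p1z.png

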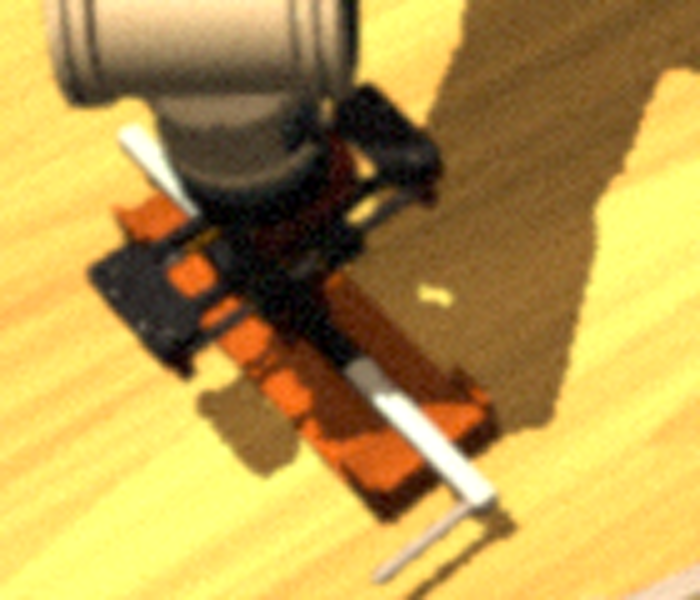

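Run:
```python
from h import *
set_gripper(36); st()
s=env.read_state();Q=s["orientation"];p0=np.array(s["tool_pos"])
z=R.from_quat(Q).as_matrix()[:,2]
env.move_l(p0-90*z,Q,100); env.move_l(p0-200*z,Q,200)
# go to latch
Q=q(BY); env.reach(tcp(bx(-95,43,240),Q),Q); st()
T=wpose();np.save("Tl.npy",T)
shot("scene","r1",1.8);shot("top","r2",1.8);shot("wrist","r3")
print("expect knob",proj("wrist",bx(-95,43,176),T))
```

```text
t 90.4 grasp [ 467.7 -370.    37.4] F [-0.5  0.1 -0.4] w 36.1
t 93.9 grasp [491.8 121.2 240. ] F [-0.1  0.5 -0.1] w 35.6
expect knob (np.float64(276.4744991651001), np.float64(237.4157780619096))
```

View pics/r1.png

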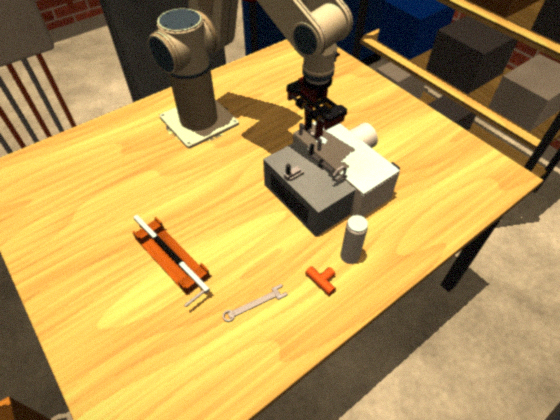

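View pics/r2.png

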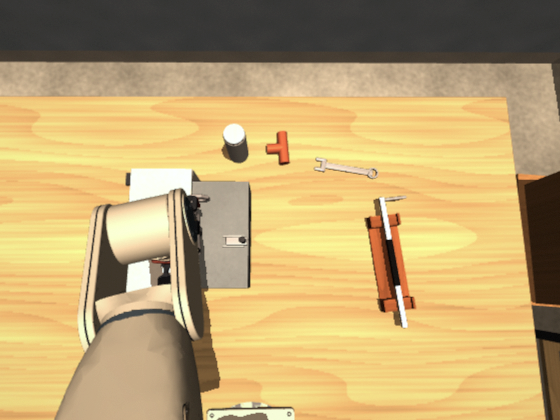

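View pics/r3.png

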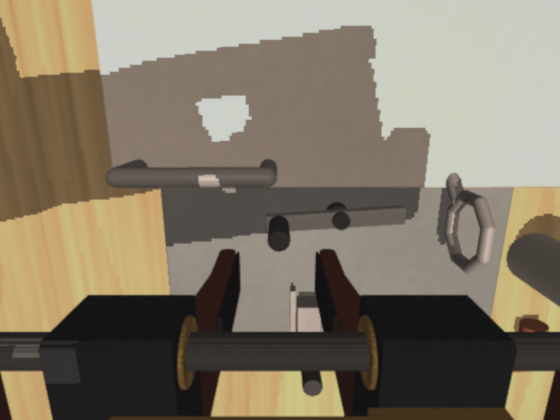

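The pole lies on its rest as before and the lid is shut. The latch knob is at (278,238), predicted (276,237). Turn the latch home, then the keeper.

Run:
```python
from h import *
Q=q(BY); set_gripper(40)
g(bx(-95,43,163),Q,120,12); st()
set_gripper(5); st()
for a in np.linspace(1.45,-0.06,12):
    if g(bx(-95-43*np.cos(a),43*np.sin(a),163),Q,60,25): print("stop",a);break
st()
set_gripper(40); st()
g(bx(-138,0,215),Q)
g(bx(-204,20,215),Q)
g(bx(-204,20,163),Q,120,12); st()
set_gripper(5); st()
print(g(bx(-173,20,163),Q,40,20)); st()
set_gripper(40); st()
g(bx(-176,20,230),Q)
env.reach([430,150,420],Q)
T=wpose();np.save("Ts.npy",T);shot("wrist","s1")
env.reach([300,480,400],q(np.radians(150)))
shot("top","s2",1.8);shot("scene","s3",1.8)
im=cv2.imread("pics/s2.png")[120:320,80:280];cv2.imwrite("pics/s2z.png",cv2.resize(im,None,fx=3,fy=3,interpolation=2))
f=lambda p:np.round((np.array(proj("top",p))-[80,120])*3+1)
for n,p in [("latchknob",bx(-138,0,176)),("nose",bx(-50,0,140)),("keepknob",bx(-176,20,176)),("lidcornerF",lidpt(0,150,8,-160)),("lidcornerF2",lidpt(0,150,8,160)),("eye",lidpt(0,173,64,-80))]: print(n,f(p),"wrist",np.round(proj("wrist",p,T)))
```

```text
t 95.2 grasp [491.7 121.9 163.4] F [-0.3 -0.  -0.8] w 40.1
t 95.7 grasp [492.5 121.9 163.5] F [ 4.  -0.7 -0.2] w 13.9
t 98.7 grasp [534.7  76.4 162.9] F [ -4.9 -11.4   8. ] w 13.6
t 99.3 grasp [536.6  78.7 162.9] F [ 0.3  0.5 -0.2] w 40.1
t 101.0 grasp [513.9  13.  163.1] F [ 0.2 -0.6  0. ] w 39.9
t 101.5 grasp [514.7  12.6 163.6] F [4.2 0.1 1.1] w 13.2
True
t 102.3 grasp [514.9  40.8 163.6] F [ 1.7 -3.9  2.6] w 13.3
t 102.9 grasp [515.8  41.2 163.8] F [-0.5 -0.5  0.4] w 40.1
latchknob [402. 332.] wrist [386. 266.]
nose [296. 338.] wrist [383. 169.]
keepknob [451. 359.] wrist [363. 301.]
lidcornerF [338. 146.] wrist [531. 191.]
lidcornerF2 [323. 546.] wrist [224. 191.]
eye [350. 227.] wrist [479. 229.]
```

View pics/s2z.png

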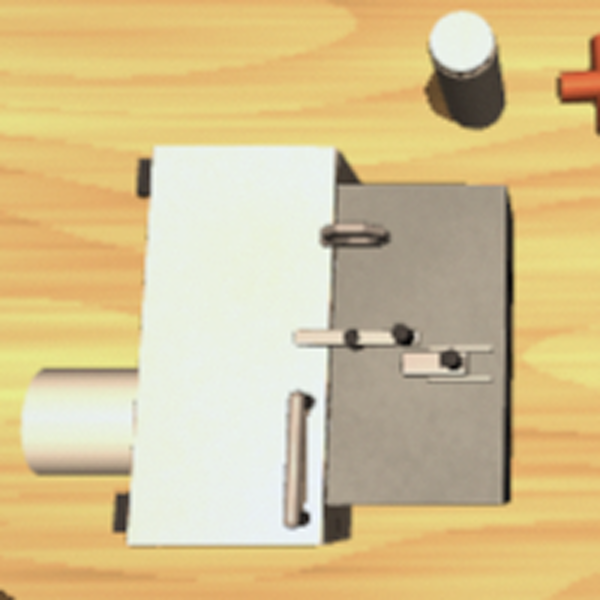

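View pics/s3.png

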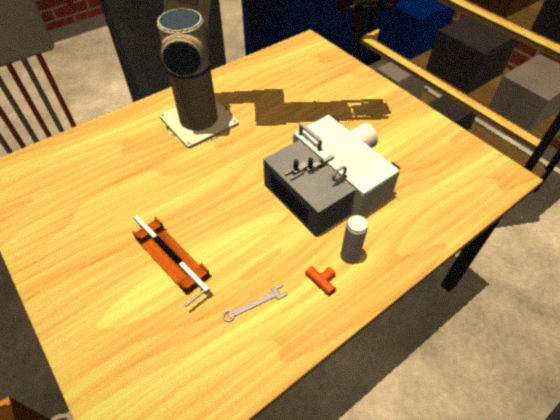

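View pics/s1.png

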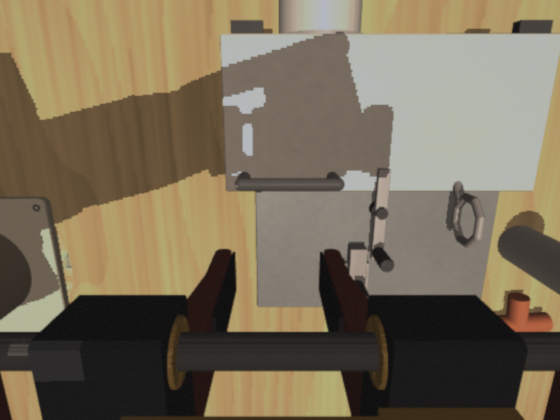

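The final view matches the start picture: latch knob (402,333), keeper knob (451,358), lid corners the same. A quick difference check against the first picture, then I hand in.

Run:
```python
from h import *
a=cv2.imread("pics/a_top.png").astype(int);b=viewer.camera("top").astype(int)
d=(cv2.GaussianBlur(np.abs(a-b).max(2).astype(np.uint8),(3,3),0)>25).astype(np.uint8)
n,l,s,c=cv2.connectedComponentsWithStats(d)
for i in range(1,n):
    if s[i][4]>4: print(s[i],c[i].round(0))
st(); env.hold(0.5); workorder.sign_off()
```

```text
[374 195  11   5  25] [379. 197.]
[385 195  20   7  85] [394. 198.]
[282 204  33  20 554] [298. 213.]
[323 205  35  22 566] [340. 216.]
[380 214   4   5  10] [382. 216.]
[382 219   3   6  10] [383. 221.]
[389 226   2   3   5] [390. 227.]
[390 231   2   4   7] [391. 232.]
[385 232  24  96 421] [399. 294.]
[383 250   2   4   5] [383. 252.]
[323 252  35  22 582] [340. 263.]
[383 255   3   5   9] [384. 257.]
[384 262   3   4   7] [385. 263.]
[385 268   3   4   8] [386. 269.]
[386 273   5  15  28] [388. 280.]
[    0   284   191   136 13708] [ 77. 368.]
[230 398  17   9  61] [237. 402.]
[216 400  13   9  86] [222. 404.]
[252 409  15  11  78] [260. 414.]
[213 410  12  10  82] [218. 414.]
t 105.8 grasp [301.  479.2 339.2] F [ 0.2 -0.5 -0.5] w 40.2
the job is handed in; nothing more can be done
```

The job is done and handed in at about 106 s of the 210 s allowed. In order:

- **Opening:** I slid the keeper back, swung the latch aside and raised the lid to its stop, about 1.7 rad.
- **Cassettes:** There were three on the bench. All three lie flat in the box, rib up.
- **Closing:** I hooked the pole through the ring eye, swung the lid shut with it and laid the pole back on its rest. Then I turned the latch home and slid the keeper home.

**Last checks:** I compared the final top picture with the first one.
- The lid, latch, keeper, spray can, spanner and pipe tee show no change.
- The only differences are the three cassettes gone from the bench, the pole lying a few millimetres from its old line on the rest, and the arm with its shadow.
- The keeper ended at a firm stop at its home position.

**Disagreements:**
- The pole slipped in the grip during the swing, about 0.13 rad and 4 mm. I allowed for this when laying it down.
- The wrist and top cameras differed by up to 4.4 mm on the cassette positions. Every grip on the ribs still held.
- Some force stops tripped early because a load was being released, so I checked the lid's position from the pictures instead.
- The cassettes were last seen lying right before the lid was closed. They were not visible after that.

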